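# Park the vial rack in the reader and start it

## Task

With the fingertips only, push the blue vial rack along the bench into the corner of the white rack reader, so that it sits fully home: its long side flat against the low metal fence and its end against the reader's white wall. Then press the green button on the reader and let it come up again. Do not lift, carry or tip the rack, and leave the glassware and other things around it where they stand.

Things in the scene. Friction and masses are not known exactly. Their poses are not given: they have to be found in the camera images.
- rack: Blue vial rack, loose: 88 mm (own x) by 130 mm (own y), body 40 mm high, with 24 fixed capped vials (orange and white caps) up to 54 mm; 0.3 to 0.65 kg; slides on the bench. Origin: centre of its underside, z up. It starts left (+y) of its place with its centre 78 to 95 mm out from the fence face, turned up to 0.3 rad from it.
- reader: White rack reader fixed to the bench; place and yaw vary. Origin: on the bench at the inner corner of fence and white wall; x points through the fence, y along it. The wall that stops the rack is the plane y = 0, a side of the white housing: 55 mm high, x -130 to +30 mm, y -130 to 0. The fence face is the plane x = 0; the rack belongs at x < 0, y > 0.
- fence_left (a point): Left (+y) end of the fence, top edge of the face that takes the rack, at x = 0, y = 300 mm in the reader's frame. The fence is an aluminium bar 28 mm high, 22 mm thick, running from here to the white housing and on behind it.
- reader_home (a point): Point on the bench where the centre of the rack's underside lies when it is fully home: x = -44, y = +65 mm in the reader's frame, the rack's y axis along the reader's. A flat yellow painted line on the bench marks the two outer sides of this place.
- start_top (a point): Centre of the top face of the green push button (28 mm diameter) on the top of the white housing, moving with it; it is pressed straight down.
- start (a joint): Travel of the green button in m: 0 up, 0.006 fully down. A spring returns it; fully down takes about 5 N.
- jar: Bystander: small amber glass screw jar, 50 mm diameter, 70 mm high. Loose. Origin: centre of its underside.
- beaker: Bystander: open glass beaker, 60 mm diameter, 80 mm high. Loose. Origin: centre of its underside.
- bottle: Bystander: amber bottle with blue cap, 60 mm diameter, 130 mm high. Loose. Origin: centre of its underside.
- flask: Bystander: green-tinted conical flask, closed, 82 mm diameter at the foot, 135 mm high. Loose. Origin: centre of its underside.
- washer: Bystander: white plastic bottle with red cap, 66 mm diameter, 150 mm high. Loose. Origin: centre of its underside.
- spatula: Bystander: lab spatula lying flat, 190 mm long along its own x. Loose. Origin: on its underside, about mid-length.
- tub: Bystander: small white tub with black cap, 44 mm diameter, 50 mm high. Loose. Origin: centre of its underside.
Mind the look-alikes: they are no part of the job. Of the things like the rack, leave any that is pink or yellow; of the rest the larger one is meant.

How it is judged:
On the way, in this order (a step that is already met when the one before it is completed fails the run):
1. the rack has been pushed fully home in the corner of the reader (x of rack in the frame of reader between -0.048 and -0.038 m and y of rack in the frame of reader between 0.059 and 0.069 m and angle between the y axis of rack and the y axis of reader, either way round below 0.05 rad and height (world z) of rack below 0.005 m and angle between rack's own z axis and vertical below 0.05 rad), for 0.2 s.
2. the green button is pressed down with the rack home (all of step 1 and value of joint start above 0.004 m), for 0.05 s.
At the end, for the whole second after the job is handed in: The rack stands flat and at rest on the bench, its long side within 4 mm of the fence and its end within 4 mm of the white wall, in line with the fence within 0.05 rad; the green button has been pressed at least 4 mm down after the rack was home, and is up again (all of step 1 and value of joint start below 0.002 m and linear speed of rack below 0.01 m/s); the robot touches nothing.
It fails at once if the rack is lifted more than 10 mm or tipped more than 0.15 rad (height (world z) of rack above 0.01 m or angle between rack's own z axis and vertical above 0.15 rad).
It fails at once if a bystander is moved by more than 20 mm (distance of any of jar, beaker, bottle, flask, washer, spatula, tub from where it was at the start of the episode above 0.02 m).
It fails at once if an upright bystander is knocked over (angle between any of jar, beaker, bottle, flask, washer, tub's own z axis and vertical above 0.5 rad).
It also fails if it takes over 67 s, if anything falls off the work surface, if the arm or the gripper's body presses on something with over 40 N, if the wrist force passes 120 N, or if a joint passes its speed limit or range.

## Robot

A 6-joint arm with a two-finger parallel gripper is mounted at the origin on the work surface. World frame = base frame: x ahead of the robot, y to its left, z up, the work surface at z = 0. Lengths are in m, angles in rad, forces in N, time in s.
With the tool pointing down it reaches from about 0.375 to 0.975 m from the base axis. Payload 3.8 kg.
Tool frame: the origin (TCP) lies where the fingers leave the gripper's body, on its centre line; the fingertips stand 73 mm ahead of it and the grasp point (between the pads) lies 54 mm ahead of it; z points along the fingers, y is the line along which they close (so a half turn about z gives the same grasp; the last joint's range is limited). The gripper opens to 85 mm and grips with 20 to 120 N. Pads are 22 mm wide; open, the fingers measure 114 mm over their backs; the gripper's body (76 mm by 85 mm) begins 54 mm behind the grasp point. The pads swing forward as they close: fully open they stand 13 mm farther back than shut.
Start: joints at [-1.209, 0.264, 1.604, -0, 1.274, -0.037], TCP at [0.262, -0.622, 0.304] pointing down, gripper open.
Joint ranges: [-2.63, 2.63], [-0.94, 2.18], [0.31, 2.57], [-1.31, 4.45], [0, 2.66], [-2.55, 2.55]. Speed limits (rad/s): [2.57, 2.57, 3.14, 3.14, 3.14, 3.14].

## Interface

Orientations are given as a rotation vector (axis times angle).
In Python, from workcell import read_state, viewer, bot gives the robot as it stands.
- The arm moves only by the tool jog_arm, never from a script. Its argument "increments" is a list that holds one entry, the list of rows, each a list of 7 numbers: the shift along the tool's x, y, z in units of 30 mm (1.0 is 30 mm), then the turn, a rotation vector about the tool's x, y, z in units of 6 degrees (1.0 is 6 degrees), then the opening, from -1 (shut) to 1 (fully open). A call has exactly 5 rows; each row shifts and turns the commanded pose from where the row before left it, along the tool's axes as they then stand; what a row does not reach is not made up. A row lasts 1/12 s, in which the tool goes at most 41.7 mm and 7.16 degrees, less where a joint would pass 70% of its speed; a pose out of reach is approached as far as the arm can. A call is refused whole if a number of a shift passes 1 or a number of a turn 1, either way. A call with a gripper value outside its range is refused whole. The fingers move at their own pace and stop on an object; "force" is the grip in N (left out, the last holds). Time passes only in rows, so rows that do not move let the fingers close, or fill a call up. It gives the time, the measured TCP pose, the force, the opening and the grip force at its end, in the units of the state.
- read_state(): the state, without advancing time (a new reading comes with each control period).
- viewer.read_camera(name): name is "scene" or "side" or "wrist"; returns (picture, depth): 480x640x3 uint8, blue, green, red; 480x640 float32, m along the optical axis (not along the pixel's ray), 0 where there is no reading.
- viewer.camera_params(name): a dict with "fx", "fy", "cx", "cy" (pixels), "R" (3x3) and "t" (3): a world point X has camera coordinates R X + t; the wrist camera has in their place "hand_eye" (4x4, takes a point from camera to tool coordinates, whose origin is the TCP and whose axes are the flange's). Camera axes: x right, y down, z forward; pixel columns grow to the right and rows downward; lengths in m; the calibration is good to about 2 mm. A picture is of the moment at which its call begins: read the wrist's pose just before it. camera_params takes no time and is no camera call.
- bot.finish_job(): hands the job in; it is judged then, once.
The state is a dict: "time": time; "q": joint angles; "joint_vel": joint speeds; "joint_torque": joint torques, N m; "tool_pos": TCP position; "tcp_rot": TCP orientation; "wrist_force": force on the tool from outside, world axes, zero at the start; "torque": the same for the moment, N m; "width": opening from 0.0 (shut) to 1.0 (fully open); "grip_force": force on a finger pad.
Only numpy, scipy, OpenCV 4.12 (cv2) and the standard library are available. Lean on these libraries where they do the work, as an engineer would, in place of code of your own. Each camera call takes 0.05 s, during which the arm holds its last target. There are 200 camera calls.

## Working session

There is one attempt and no reset: what is moved stays moved. The work goes in short steps, Python scripts to look and compute and a tool call to move; the robot and the scene stay as the last step left them, time stands still between calls to the robot, and variables do not carry over. Pictures are saved under pics/ and viewed, at most 10 in all, crops included, and the job is handed in when it is done.

Besides the shell and the picture viewer there is one more tool, called after "Emit:" as name(argument=value, ...) on one line, values as JSON. jog_arm: Moves the arm, as the interface text tells. Its arguments: {"type":"object","properties":{"increments":{"type":"array","items":{"type":"array","items":{"type":"array","items":{"type":"number"}}}},"force":{"type":"number"}},"required":["increments"]}

```bash
mkdir -p pics; ls; python3 - <<'E'
from workcell import read_state, viewer
import cv2, numpy as np
s=read_state(); print(s['time'],s['tool_pos'],s['tcp_rot'],s['width'])
for n in ('scene','side'):
    im,d=viewer.read_camera(n); cv2.imwrite(f'pics/{n}0.png',im); np.save(f'pics/{n}0.npy',d)
    p=viewer.camera_params(n); R=np.array(p['R']);print(n,{k:p[k] for k in('fx','fy','cx','cy')},'pos',-R.T@np.array(p['t']),R.round(3).tolist())
print(viewer.camera_params('wrist'))
E
```

```text
pics
0.0 [ 0.26189527 -0.62149293  0.30252976] [-3.07713762e+00 -6.21759475e-01  5.22344942e-04] 1.0055491756270312
scene {'fx': 473.13505761875973, 'fy': 473.13505761875973, 'cx': 321.4747346948149, 'cy': 238.9940274872561} pos [ 1.01638368 -0.40909407  0.75657678] [[0.669, 0.743, 0.004], [0.53, -0.474, -0.703], [-0.52, 0.472, -0.712]]
side {'fx': 566.277030254463, 'fy': 566.277030254463, 'cx': 315.72358482780646, 'cy': 237.78867118749974} pos [0.509586   1.11307935 0.73982868] [[-0.999, -0.033, 0.016], [-0.031, 0.53, -0.848], [0.019, -0.848, -0.53]]
{'fx': 337.4960489075907, 'fy': 337.4960489075907, 'cx': 318.6340390079538, 'cy': 237.68924479938295, 'hand_eye': array([[-3.88899247e-04, -9.63045223e-01, -2.69339466e-01,
         6.96933287e-02],
       [ 9.99999855e-01, -4.74930498e-04,  2.54252961e-04,
        -1.10482769e-03],
       [-3.72774626e-04, -2.69339328e-01,  9.63045268e-01,
        -7.02592303e-02],
       [ 0.00000000e+00,  0.00000000e+00,  0.00000000e+00,
         1.00000000e+00]])}
```

View pics/scene0.png

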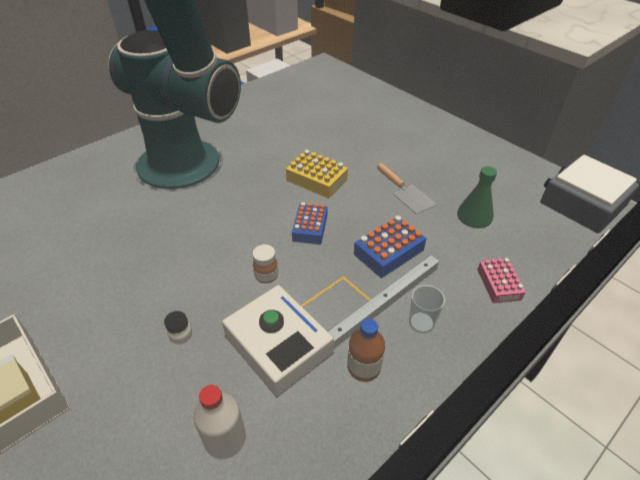

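View pics/side0.png

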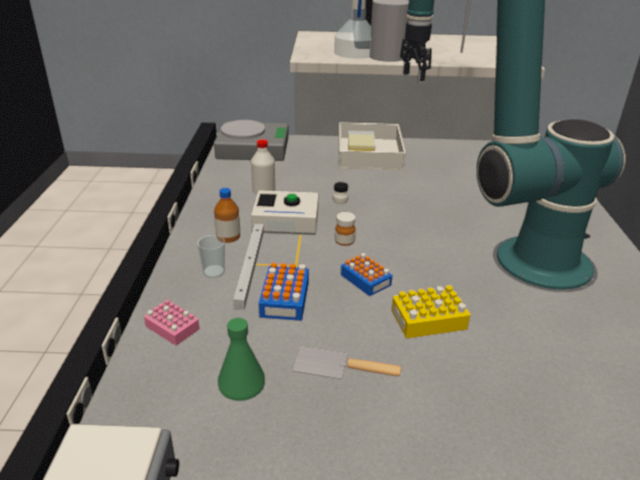

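Scene view candidates for the rack: large blue (390,245), small blue (310,222), yellow (317,172), pink (501,278). The task excludes yellow and pink, and the larger of the two blue ones is at (390,245), next to the fence. The reader housing is at (278,338), its green button at (271,319), and the fence runs from (335,338) to (436,262).

```bash
cat > h.py <<'E'
from workcell import read_state, viewer
import cv2, numpy as np
from scipy.spatial.transform import Rotation as Ro
def cloud(n,im,d,T=None):
    p=viewer.camera_params(n); v,u=np.mgrid[:480,:640]
    P=np.stack([(u-p['cx'])/p['fx']*d,(v-p['cy'])/p['fy']*d,d],-1)
    if n=='wrist':
        H=np.array(p['hand_eye']); P=P@H[:3,:3].T+H[:3,3]
        return P@Ro.from_rotvec(T['tcp_rot']).as_matrix().T+T['tool_pos']
    R=np.array(p['R']); return (P-np.array(p['t']))@R
def hsv(im): return cv2.cvtColor(im,cv2.COLOR_BGR2HSV)
E
python3 - <<'E'
from h import *
for n in('scene','side'):
    im=cv2.imread(f'pics/{n}0.png'); P=cloud(n,im,np.load(f'pics/{n}0.npy')); h=hsv(im); z=P[...,2]
    def biggest(m):
        c,l,s,ce=cv2.connectedComponentsWithStats(m.astype(np.uint8)); i=1+s[1:,4].argmax(); return l==i,ce[i]
    def rect(m,name):
        q=P[m]; r=cv2.minAreaRect(q[:,:2].astype(np.float32)); print(n,name,m.sum(),q.mean(0).round(4),'rect',np.round(r[0],4),np.round(r[1],4),round(r[2],1), np.median(z[m]).round(4))
    blue=(h[...,0]>100)&(h[...,0]<130)&(h[...,1]>120)
    ws=np.zeros((480,640),bool)
    x0,x1,y0,y1=(350,430,210,280) if n=='scene' else (255,315,255,325)
    ws[y0:y1,x0:x1]=True
    rect(ws&(z>.035)&(z<.075),'rack top'); rect(ws&(z>.012)&(z<.075)&blue,'rack blue')
    g=(h[...,0]>45)&(h[...,0]<85)&(h[...,1]>100)&(z<.09)&(z>.05)
    g=g&(np.hypot(P[...,0]-.65,P[...,1]+.05)<.4)
    b=np.zeros_like(ws)
    if n=='scene': b[300:340,250:300]=True
    else: b[185:215,275:310]=True
    g,_=biggest(g&b); rect(g,'button')
    hs=np.zeros_like(ws)
    if n=='scene': hs[280:395,220:340]=True
    else: hs[185:240,245:325]=True
    m,_=biggest(hs&(z>.048)&(z<.062)); rect(m,'housing top')
    f=np.zeros_like(ws)
    if n=='scene': f[250:350,325:445]=True
    else: f[220:310,230:268]=True
    m,_=biggest(f&(z>.022)&(z<.033)&(h[...,1]<70)); rect(m,'fence top')
    ye=(h[...,0]>18)&(h[...,0]<35)&(h[...,1]>110)&(abs(z)<.01); ye&=np.hypot(P[...,0]-.7,P[...,1])<.35
    rect(ye,'yellow')
    # bystanders rough
    for nm,(u,v) in ({'jar':(264,250),'beaker':(427,300),'bottle':(369,330),'flask':(480,200),'tub':(176,320),'washer':(211,395),'small':(310,217),'spat':(410,195)} if n=='scene' else {}).items(): print(nm,P[v,u].round(3))
im=cv2.imread('pics/scene0.png')[190:370,220:460]; cv2.imwrite('pics/crop.png',cv2.resize(im,None,fx=3.2,fy=3.2,interpolation=cv2.INTER_CUBIC))
E
```

```text
scene rack top 1965 [0.5972 0.1659 0.0473] rect [0.5916 0.1739] [0.1324 0.0905] 87.2 0.0468
scene rack blue 399 [0.6126 0.1484 0.0406] rect [0.5929 0.1727] [0.1284 0.0867] 86.9 0.0408
scene button 111 [ 0.601  -0.1507  0.078 ] rect [ 0.6009 -0.1502] [0.0218 0.0208] 15.3 0.0781
scene housing top 5405 [ 0.6231 -0.1546  0.0559] rect [ 0.6147 -0.1504] [0.1302 0.1618] 89.1 0.056
scene fence top 1525 [0.6804 0.0579 0.0286] rect [0.6795 0.0681] [0.294  0.0242] 89.2 0.0288
scene yellow 179 [0.5928 0.0172 0.0017] rect [0.5885 0.0141] [0.1345 0.0662] 53.8 0.0018
jar [ 0.462 -0.06   0.072]
beaker [0.746 0.106 0.041]
bottle [ 0.756 -0.071  0.128]
flask [0.658 0.394 0.068]
tub [ 0.479 -0.271  0.052]
washer [ 0.694 -0.317  0.149]
small [0.416 0.101 0.03 ]
spat [0.499 0.355 0.004]
side rack top 1759 [0.5931 0.1889 0.0462] rect [0.5941 0.1776] [0.1386 0.0882] 86.6 0.0465
side rack blue 751 [0.5875 0.2115 0.0359] rect [0.5934 0.1822] [0.1296 0.0863] 86.6 0.0388
side button 71 [ 0.6008 -0.1384  0.0726] rect [ 0.5999 -0.1399] [0.0285 0.0199] 10.2 0.0743
side housing top 1504 [ 0.6176 -0.1347  0.0544] rect [ 0.6167 -0.1454] [0.1403 0.1606] 87.6 0.0546
side fence top 857 [0.6812 0.0758 0.0276] rect [0.6762 0.0649] [0.0406 0.3128] 0.6 0.0277
side yellow 105 [0.5974 0.0069 0.    ] rect [0.5944 0.0078] [0.1636 0.0737] 54.4 0.0001
```

View pics/crop.png

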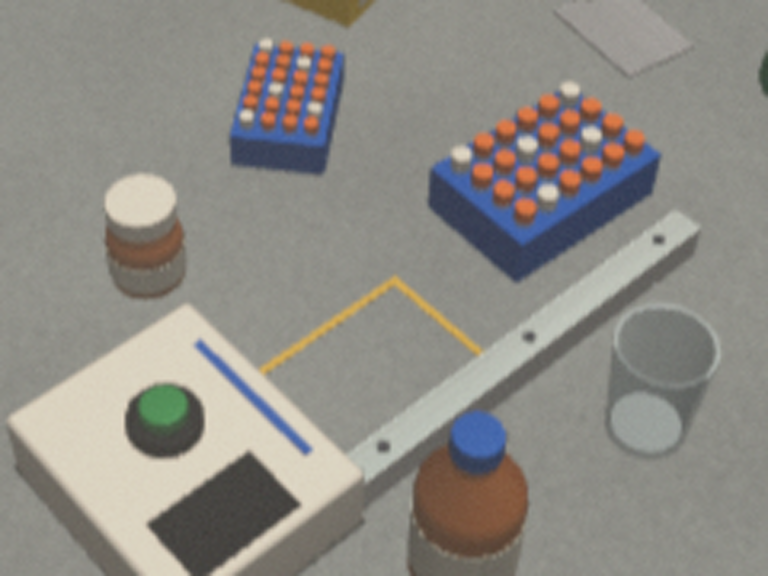

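The crop confirms the rack: the larger blue one, upper right at crop (545,180). The reader corner is at (360,460) and the yellow home mark at (395,280). I'll raise nothing yet, turn the tool so the fingers lie along world x, and travel to behind the rack's far (+y) end.

Emit:
jog_arm(increments=[[[0,0,0,0,0,-1,0],[0,0,0,0,0,-1,0],[0,0,0,0,0,-1,0],[0,0,0,0,0,-1,0],[0,0,0,0,0,-1,0]]])

```text
time: 0.52
tool_pos: [0.262, -0.6217, 0.3031]
tcp_rot: [-2.808, -1.405, -0.0]
wrist_force: [0.3, 0.4, 0.6]
width: 0.502
grip_force: 0.0
```

Emit:
jog_arm(increments=[[[0,0,0,0,0,-1,0],[0,0,0,0,0,-1,0],[0,0,0,0,0,-1,0],[0,0,0,0,0,-1,0],[0,0,0,0,0,-1,0]]])

```text
time: 0.93
tool_pos: [0.262, -0.6217, 0.3031]
tcp_rot: [-2.349, -2.084, -0.001]
wrist_force: [0.2, -0.3, 0.2]
width: 0.498
grip_force: 0.0
```

Emit:
jog_arm(increments=[[[0,0,0,0,0,-1,0],[0,0,0,0,0,-0.2,0],[1,0.37,0,0,0,0,0],[1,0.37,0,0,0,0,0],[1,0.37,0,0,0,0,0]]])

```text
time: 1.35
tool_pos: [0.2952, -0.5311, 0.303]
tcp_rot: [-2.224, -2.217, -0.001]
wrist_force: [0.2, 0.6, 0.5]
width: 0.503
grip_force: 0.0
```

Emit:
jog_arm(increments=[[[1,0.37,0,0,0,0,0],[1,0.37,0,0,0,0,0],[1,0.37,0,0,0,0,0],[1,0.37,0,0,0,0,0],[1,0.37,0,0,0,0,0]]])

```text
time: 1.77
tool_pos: [0.3508, -0.3803, 0.3036]
tcp_rot: [-2.223, -2.219, -0.0]
wrist_force: [0.4, 0.5, 0.2]
width: 0.499
grip_force: 0.0
```

Emit:
jog_arm(increments=[[[1,0.37,0,0,0,0,0],[1,0.37,0,0,0,0,0],[1,0.37,0,0,0,0,0],[1,0.37,0,0,0,0,0],[1,0.37,0,0,0,0,0]]])

```text
time: 2.18
tool_pos: [0.4061, -0.2303, 0.3038]
tcp_rot: [-2.223, -2.219, -0.0]
wrist_force: [-0.2, 0.3, 0.7]
width: 0.502
grip_force: 0.0
```

Emit:
jog_arm(increments=[[[1,0.37,0,0,0,0,0],[1,0.37,0,0,0,0,0],[1,0.37,0,0,0,0,0],[1,0.37,0,0,0,0,0],[1,0.37,0,0,0,0,0]]])

```text
time: 2.6
tool_pos: [0.4615, -0.0803, 0.3038]
tcp_rot: [2.223, 2.22, 0.0]
wrist_force: [0.7, -0.8, -0.6]
width: 0.494
grip_force: 0.0
```

Emit:
jog_arm(increments=[[[1,0.37,0,0,0,0,0],[1,0.37,0,0,0,0,0],[1,0.37,0,0,0,0,0],[1,0.37,0,0,0,0,0],[1,0.37,0,0,0,0,0]]])

```text
time: 3.02
tool_pos: [0.5169, 0.0698, 0.3037]
tcp_rot: [-2.223, -2.22, 0.0]
wrist_force: [0.8, -0.2, -0.5]
width: 0.506
grip_force: 0.0
```

Emit:
jog_arm(increments=[[[1,0.37,0,0,0,0,0],[1,0.37,0,0,0,0,0],[1,0.37,0,0,0,0,0],[1,0.37,0,0,0,0,0],[1,0.37,0,0,0,0,0]]])

```text
time: 3.43
tool_pos: [0.5723, 0.2198, 0.3035]
tcp_rot: [-2.223, -2.22, 0.001]
wrist_force: [0.3, 0.2, -0.6]
width: 0.504
grip_force: 0.0
```

Emit:
jog_arm(increments=[[[1,0.4,0,0,0,0,0],[1,0.37,0,0,0,0,0],[0.3,0,0,0,0,0,0],[0,0,0,0,0,0,0],[0,0,0,0,0,0,0]]])

```text
time: 3.85
tool_pos: [0.5947, 0.2871, 0.3031]
tcp_rot: [-2.22, -2.222, 0.003]
wrist_force: [0.2, 0.1, -0.1]
width: 0.502
grip_force: 0.0
```

```bash
python3 - <<'E'
from h import *
s=read_state(); im,d=viewer.read_camera('wrist'); cv2.imwrite('pics/w1.png',im)
P=cloud('wrist',im,d,s); z=P[...,2]; h=hsv(im); print(s['tool_pos'])
blue=(h[...,0]>100)&(h[...,0]<130)&(h[...,1]>110)
def big(m):
    c,l,st,ce=cv2.connectedComponentsWithStats(m.astype(np.uint8)); i=1+st[1:,4].argmax(); return l==i
def rect(m,name):
    r=cv2.minAreaRect(P[m][:,:2].astype(np.float32)); print(name,m.sum(),np.round(r[0],4),np.round(r[1],4),round(r[2],1),'px',np.argwhere(m).mean(0).round()[::-1],'z',np.median(z[m]).round(4))
near=np.hypot(P[...,0]-.593,P[...,1]-.177)<.1
rect(big(near&(z>.03)&(z<.065)),'rack'); rect(big(near&blue&(z>.035)&(z<.045)),'rack blue')
f=(z>.022)&(z<.034)&(abs(P[...,0]-.68)<.03)&(P[...,1]<.3)&(P[...,1]>-.1)
m=big(f); rect(m,'fence')
q=P[m]
# face edge: min x per y bin
ys=np.arange(0,.21,.02); print([ (round(y,2),round(np.percentile(q[(q[:,1]>y)&(q[:,1]<y+.02),0],3),4)) for y in ys if ((q[:,1]>y)&(q[:,1]<y+.02)).sum()>20])
print(q[:,1].max())
E
```

```text
[0.59472174 0.28714291 0.30313342]
rack 8814 [0.594  0.1773] [0.1305 0.0881] 86.7 px [318. 309.] z 0.0415
rack blue 4181 [0.5942 0.1772] [0.1305 0.0878] 86.5 px [318. 302.] z 0.0402
fence 409 [0.6839 0.2008] [0.032  0.0223] 89.8 px [399. 284.] z 0.0281
[(np.float64(0.18), np.float64(0.6741)), (np.float64(0.2), np.float64(0.6732))]
0.21684361352006304
```

View pics/w1.png

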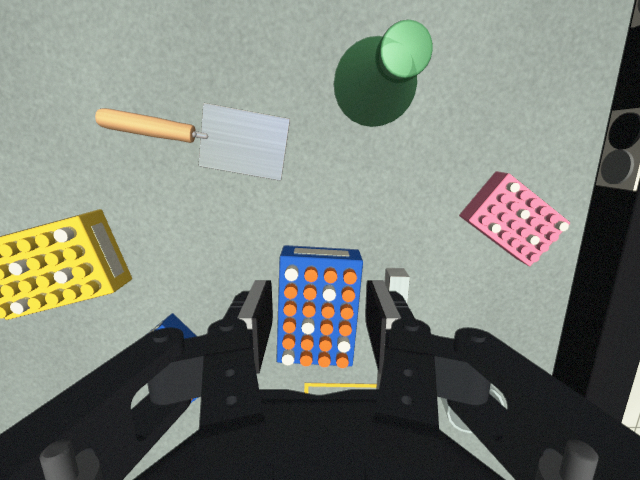

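The rack (318,305) lies between the fingers in view, the fence end is at (398,283), and the spatula and flask are beyond it, clear of my descent point. Next I'll go down behind the rack's end.

Emit:
jog_arm(increments=[[[0,0.1,1,0,0,0,0],[0,0,1,0,0,0,0],[0,0,1,0,0,0,0],[0,0,1,0,0,0,0],[0,0,1,0,0,0,0]]])

```text
time: 4.32
tool_pos: [0.598, 0.2852, 0.1532]
tcp_rot: [2.223, 2.219, 0.0]
wrist_force: [0.7, -0.1, 0.3]
width: 0.501
grip_force: 0.0
```

Emit:
jog_arm(increments=[[[0,0,1,0,0,0,0],[0,0,1,0,0,0,0],[0,0,0.4,0,0,0,0],[0,0,0,0,0,0,0],[-0.4,0,0,0,0,0,0]]])

```text
time: 4.73
tool_pos: [0.5983, 0.2755, 0.0823]
tcp_rot: [-2.22, -2.222, -0.001]
wrist_force: [0.2, 0.2, 0.3]
width: 0.496
grip_force: 0.0
```

Emit:
jog_arm(increments=[[[-0.4,0,0,0,0,0,0],[-0.4,0,0,0,0,0,0],[-0.4,0,0,0,0,0,0],[-0.4,0,0,0,0,0,0],[-0.4,0,0,0,0,0,0]]])

```text
time: 5.15
tool_pos: [0.5993, 0.2143, 0.0836]
tcp_rot: [2.22, 2.221, 0.005]
wrist_force: [0.8, 2.4, 2.5]
width: 0.503
grip_force: 1.2
```

```bash
python3 - <<'E'
from h import *
s=read_state(); print(s['tool_pos'],s['wrist_force'])
im,d=viewer.read_camera('scene'); cv2.imwrite('pics/s2.png',cv2.resize(im[120:360,200:520],None,fx=2,fy=2))
E
```

```text
[0.59931196 0.21425591 0.08361405] [0.81476809 2.36554445 2.51473468]
```

View pics/s2.png

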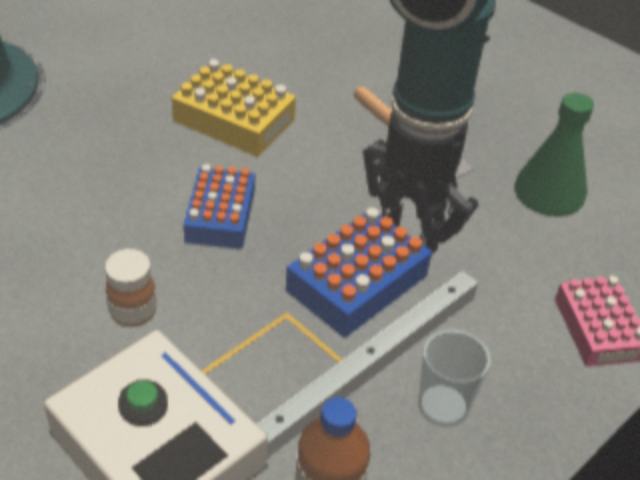

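The fingers (410,210) are on the rack's end and it has slid straight towards the mark without touching the fence. I'll keep pushing.

Emit:
jog_arm(increments=[[[-0.4,0,0,0,0,0,0],[-0.4,0,0,0,0,0,0],[-0.4,0,0,0,0,0,0],[-0.4,0,0,0,0,0,0],[-0.4,0,0,0,0,0,0]]])

```text
time: 5.62
tool_pos: [0.5983, 0.1541, 0.0818]
tcp_rot: [-2.22, -2.222, 0.0]
wrist_force: [0.4, 2.0, 2.7]
width: 0.499
grip_force: 1.2
```

Emit:
jog_arm(increments=[[[-0.4,0,0,0,0,0,0],[-0.4,0,0,0,0,0,0],[-0.4,0,0,0,0,0,0],[-0.4,0,0,0,0,0,0],[-0.2,0,0,0,0,0,0]]])

```text
time: 6.03
tool_pos: [0.5982, 0.0994, 0.0817]
tcp_rot: [-2.221, -2.221, 0.001]
wrist_force: [0.3, 2.4, 0.5]
width: 0.5
grip_force: 1.0
```

Emit:
jog_arm(increments=[[[0,0,0,0,0,0,0],[1,0,0,0,0,0,0],[1,0,-1,0,0,0,0],[0,0,-1,0,0,0,0],[0,0,-1,0,0,0,0]]])

```text
time: 6.45
tool_pos: [0.5973, 0.162, 0.171]
tcp_rot: [-2.217, -2.224, 0.004]
wrist_force: [0.1, 0.8, 0.6]
width: 0.505
grip_force: 0.0
```

Emit:
jog_arm(increments=[[[0,0,-1,0,0,0,0],[0,0,-1,0,0,0,0],[0,0,-1,0,0,0,0],[0,0,0,0,0,0,0],[0,0,0,0,0,0,0]]])

```text
time: 6.87
tool_pos: [0.5996, 0.161, 0.2641]
tcp_rot: [2.218, 2.221, 0.006]
wrist_force: [-0.4, -0.6, -0.2]
width: 0.499
grip_force: 0.0
```

```bash
cat > m.py <<'E'
from h import *
def big(m):
    c,l,st,ce=cv2.connectedComponentsWithStats(m.astype(np.uint8)); i=1+st[1:,4].argmax(); return l==i
def meas(name):
    s=read_state(); im,d=viewer.read_camera('wrist'); cv2.imwrite(name,im)
    P=cloud('wrist',im,d,s); z=P[...,2]; h=hsv(im); print('tcp',s['tool_pos'].round(4),s['time'])
    def rect(m,nm):
        if m.sum()<50: print(nm,'none'); return
        r=cv2.minAreaRect(P[m][:,:2].astype(np.float32)); print(nm,m.sum(),np.round(r[0],4),np.round(r[1],4),round(r[2],1),'px',np.argwhere(m).mean(0).round()[::-1],'z',np.median(z[m]).round(4))
    blue=(h[...,0]>100)&(h[...,0]<130)&(h[...,1]>110)
    near=(abs(P[...,0]-.61)<.1)&(P[...,1]>-.13)&(P[...,1]<.3)
    rect(big(near&blue&(z>.035)&(z<.045)),'rack blue')
    m=big((z>.024)&(z<.032)&(abs(P[...,0]-.68)<.04)&(P[...,1]<.25)&(P[...,1]>-.1)); rect(m,'fence')
    q=P[m]
    print([(round(y,2),np.percentile(q[k,0],3).round(4)) for y in np.arange(-.1,.22,.03) for k in [(q[:,1]>y)&(q[:,1]<y+.03)] if k.sum()>30],'end',q[:,1].max().round(4))
    g=(h[...,0]>45)&(h[...,0]<85)&(h[...,1]>90)&(z>.06)&(z<.09)&(P[...,1]<0)
    if g.any(): rect(big(g),'button')
    w=(z>.05)&(z<.06)&(P[...,1]<-.04)&(abs(P[...,0]-.6)<.09)&(h[...,1]<80)&(h[...,2]>120)
    if w.any():
        m=big(w); rect(m,'housing'); q=P[m]
        print('wall',[(round(x,2),np.percentile(q[k,1],98).round(4)) for x in np.arange(.54,.68,.02) for k in [(q[:,0]>x)&(q[:,0]<x+.02)] if k.sum()>30])
E
python3 -c "
from m import *; meas('pics/w2.png')"
```

```text
tcp [0.5996 0.161  0.2641] 6.8667
rack blue 3849 [0.5966 0.0347] [0.0876 0.1106] 0.1 px [315. 336.] z 0.0402
fence 3249 [0.6829 0.1446] [0.1429 0.0226] 88.9 px [405. 227.] z 0.0282
[(np.float64(0.08), np.float64(0.6712)), (np.float64(0.11), np.float64(0.6717)), (np.float64(0.14), np.float64(0.6723)), (np.float64(0.17), np.float64(0.6728)), (np.float64(0.2), np.float64(0.6733))] end 0.2159
```

View pics/w2.png

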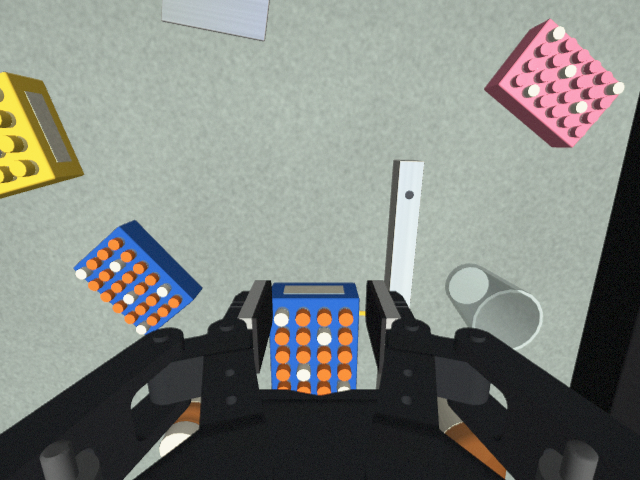

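The rack now stands square at (315,336), about 29 mm off the fence and 44 mm short of the wall. I'll turn the fingers parallel to the fence and come down on its robot side, between the jar and the small rack.

Emit:
jog_arm(increments=[[[-0.9,-0.53,0,0,0,0,0.2],[-0.9,-0.53,0,0,0,0,0.2],[-0.9,-0.53,0,0,0,0,0.2],[-0.9,-0.53,0,0,0,0,0.2],[-0.9,-0.53,0,0,0,0,0.2]]])

```text
time: 7.33
tool_pos: [0.5166, 0.0246, 0.2584]
tcp_rot: [-2.217, -2.221, 0.006]
wrist_force: [0.7, 0.3, -0.5]
width: 0.598
grip_force: 0.0
```

Emit:
jog_arm(increments=[[[0,0,0,0,0,-1,0.2],[0,0,0,0,0,-1,0.2],[0,0,0,0,0,-1,0.2],[0,0,0,0,0,-1,0.2],[0,0,0,0,0,-1,0.2]]])

```text
time: 7.75
tool_pos: [0.5174, 0.0254, 0.2586]
tcp_rot: [-1.561, -2.722, 0.004]
wrist_force: [-0.1, -0.1, -0.7]
width: 0.601
grip_force: 0.0
```

Emit:
jog_arm(increments=[[[0,0,0,0,0,-1,0.2],[0,0,0,0,0,-1,0.2],[0,0,0,0,0,-1,0.2],[0,0,0,0,0,-1,0.2],[0,0,0,0,0,-1,0.2]]])

```text
time: 8.17
tool_pos: [0.5174, 0.0256, 0.2585]
tcp_rot: [-0.803, -3.032, 0.002]
wrist_force: [-0.3, 0.5, -0.3]
width: 0.598
grip_force: 0.0
```

Emit:
jog_arm(increments=[[[0,0,0,0,0,-1,0.2],[0,0,0,0,0,-1,0.2],[0,0,0,0,0,-1,0.2],[0,0,0,0,0,-1,0.2],[0,0,0,0,0,-0.8,0.2]]])

```text
time: 8.58
tool_pos: [0.5174, 0.0256, 0.2585]
tcp_rot: [-0.023, -3.136, 0.0]
wrist_force: [-0.3, 1.1, -0.1]
width: 0.599
grip_force: 0.0
```

Emit:
jog_arm(increments=[[[0,0,0,0,0,0,0.2],[0,0,0,0,0,0,0.2],[0,0,0,0,0,0,0.2],[0,0,0,0,0,0,0.2],[0,0,0,0,0,0,0.2]]])

```text
time: 9.0
tool_pos: [0.5188, 0.0256, 0.261]
tcp_rot: [-0.033, -3.141, 0.0]
wrist_force: [0.3, -0.2, -0.4]
width: 0.601
grip_force: 0.0
```

```bash
python3 - <<'E'
from h import *
s=read_state(); R=Ro.from_rotvec(s['tcp_rot']).as_matrix(); print(s['tool_pos'],np.degrees(np.arctan2(R[1,1],R[0,1])),R[:,2].round(3),s['width'])
im,d=viewer.read_camera('wrist'); cv2.imwrite('pics/w3.png',im)
P=cloud('wrist',im,d,s); z=P[...,2]
m=(z>.06)&(z<.08)&(np.hypot(P[...,0]-.46,P[...,1]+.06)<.05)
print(m.sum(), P[m].min(0) if m.any() else '',P[m].max(0) if m.any() else '')
E
```

```text
[0.51879156 0.02564087 0.26099363] 88.7945886394529 [-0.001 -0.    -1.   ] 0.6006567939437895
2863 [ 0.44491959 -0.08346322  0.06004561] [ 0.48838394 -0.03885655  0.07265111]
```

View pics/w3.png

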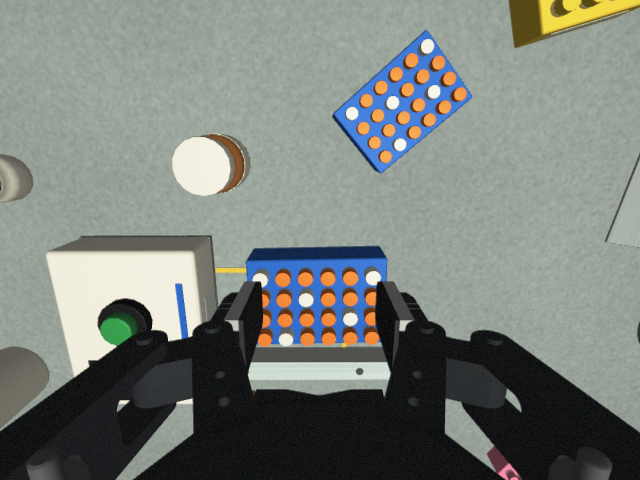

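The jar (210,165) and small rack (405,100) are clear of my descent line. The rack's long side is at (315,250) and the button at (118,328). I'll go down and push towards the fence.

Emit:
jog_arm(increments=[[[0,0,1,0,0,0,0.2],[0,0,1,0,0,0,0.2],[0,0,1,0,0,0,0.2],[0,0,1,0,0,0,0.2],[0,0,1,0,0,0,0.2]]])

```text
time: 9.47
tool_pos: [0.5191, 0.0257, 0.1105]
tcp_rot: [0.032, 3.14, 0.0]
wrist_force: [0.1, -0.3, -0.5]
width: 0.605
grip_force: 0.0
```

Emit:
jog_arm(increments=[[[0,0,1,0,0,0,0.2],[0,0,0,0,0,0,0.2],[-0.3,0,0,0,0,0,0.2],[-0.3,0,0,0,0,0,0.2],[-0.3,0,0,0,0,0,0.2]]])

```text
time: 9.88
tool_pos: [0.5487, 0.0251, 0.0838]
tcp_rot: [0.032, 3.137, 0.0]
wrist_force: [-1.4, -0.5, -0.1]
width: 0.6
grip_force: 0.5
```

Emit:
jog_arm(increments=[[[-0.3,0,0,0,0,0,0.2],[-0.3,0,0,0,0,0,0.2],[-0.1,0,0,0,0,0,0.2],[-0.1,0,0,0,0,0,0.2],[-0.1,0,0,0,0,0,0.2]]])

```text
time: 10.3
tool_pos: [0.5704, 0.0247, 0.0811]
tcp_rot: [-0.031, -3.134, -0.0]
wrist_force: [-15.0, -0.1, 10.4]
width: 0.605
grip_force: 7.5
```

At the fence (15 N). Next I'll back off, rise and go round to the +y end for the final push to the wall.

Emit:
jog_arm(increments=[[[1,0,0,0,0,0,0.2],[0,0,-1,0,0,0,0.2],[0,0,-1,0,0,0,0.2],[0,0,-1,0,0,0,0.2],[0,0,-1,0,0,0,-0.4]]])

```text
time: 10.72
tool_pos: [0.5429, 0.0251, 0.2028]
tcp_rot: [0.032, 3.14, -0.0]
wrist_force: [0.9, -0.1, -0.4]
width: 0.472
grip_force: 0.0
```

Emit:
jog_arm(increments=[[[-0.6,0.7,-1,0,0,0,-0.4],[-0.6,0.7,0,0,0,0,-0.4],[-0.6,0.7,0,0,0,0,-0.4],[-0.6,0.7,0,0,0,0,-0.4],[-0.5,0.7,0,0,0,0,-0.4]]])

```text
time: 11.13
tool_pos: [0.6338, 0.1295, 0.2324]
tcp_rot: [0.032, 3.138, 0.001]
wrist_force: [0.6, -1.0, -0.6]
width: 0.304
grip_force: 0.0
```

Emit:
jog_arm(increments=[[[0,0,0,0,0,1,-0.4],[0,0,0,0,0,1,-0.4],[0,0,0,0,0,1,-0.4],[0,0,0,0,0,1,-0.4],[0,0,0,0,0,1,-0.4]]])

```text
time: 11.55
tool_pos: [0.6325, 0.1286, 0.2316]
tcp_rot: [0.851, 3.023, 0.001]
wrist_force: [-0.4, -0.1, 0.4]
width: 0.305
grip_force: 0.0
```

Emit:
jog_arm(increments=[[[0,0,0,0,0,1,-0.4],[0,0,0,0,0,1,-0.4],[0,0,0,0,0,1,-0.4],[0,0,0,0,0,1,-0.4],[0,0,0,0,0,1,-0.4]]])

```text
time: 11.97
tool_pos: [0.6325, 0.1285, 0.2317]
tcp_rot: [1.604, 2.7, 0.001]
wrist_force: [-0.6, 0.2, 0.7]
width: 0.299
grip_force: 0.0
```

Emit:
jog_arm(increments=[[[0,0,0,0,0,1,-0.4],[0,0,0,0,0,1,-0.4],[0,0,0,0,0,1,-0.4],[0,0,0,0,0,1,-0.4],[0,0,0,0,0,1,-0.4]]])

```text
time: 12.38
tool_pos: [0.6325, 0.1285, 0.2317]
tcp_rot: [2.249, 2.193, 0.002]
wrist_force: [-0.8, -0.7, 0.7]
width: 0.301
grip_force: 0.0
```

Emit:
jog_arm(increments=[[[0,0,0,0,0,0,-0.4],[0,0,0,0,0,0,-0.4],[0,0,0,0,0,0,-0.4],[0,0,0,0,0,0,-0.4],[0,0,0,0,0,0,-0.4]]])

```text
time: 12.8
tool_pos: [0.6321, 0.1284, 0.2314]
tcp_rot: [2.242, 2.2, 0.0]
wrist_force: [0.7, 0.4, 0.3]
width: 0.298
grip_force: 0.0
```

```bash
python3 -c "
from m import *; meas('pics/w4.png')
s=read_state(); R=Ro.from_rotvec(s['tcp_rot']).as_matrix(); print(np.degrees(np.arctan2(R[1,1],R[0,1])),R[:,2].round(3),s['width'])"
```

```text
tcp [0.6321 0.1284 0.2314] 12.8
rack blue 2522 [0.6307 0.0314] [0.114  0.0467] 88.5 px [322. 323.] z 0.0403
fence 4850 [0.6677 0.1373] [0.1578 0.0527] 88.8 px [378. 204.] z 0.0283
[(np.float64(0.05), np.float64(0.6737)), (np.float64(0.08), np.float64(0.6472)), (np.float64(0.11), np.float64(0.672)), (np.float64(0.14), np.float64(0.6724)), (np.float64(0.17), np.float64(0.673)), (np.float64(0.2), np.float64(0.6735))] end 0.216
-1.101006135534079 [ 0.  0. -1.] 0.30157637145284033
```

Emit:
jog_arm(increments=[[[0,-0.25,1,0,0,0,-0.4],[0,0,1,0,0,0,-0.4],[0,0,1,0,0,0,-0.4],[0,0,1,0,0,0,-0.4],[0,0,0.9,0,0,0,-0.4]]])

```text
time: 13.27
tool_pos: [0.6241, 0.1285, 0.0827]
tcp_rot: [-2.243, -2.2, 0.001]
wrist_force: [0.0, 0.9, 0.0]
width: 0.296
grip_force: 0.0
```

Emit:
jog_arm(increments=[[[-0.3,0,0,0,0,0,-0.4],[-0.3,0,0,0,0,0,-0.4],[-0.3,0,0,0,0,0,-0.4],[-0.3,0,0,0,0,0,-0.4],[-0.3,0,0,0,0,0,-0.4]]])

```text
time: 13.68
tool_pos: [0.6253, 0.0827, 0.0869]
tcp_rot: [2.243, 2.197, 0.006]
wrist_force: [0.2, 2.3, 0.7]
width: 0.299
grip_force: 1.1
```

Emit:
jog_arm(increments=[[[-0.3,0,0,0,0,0,-0.4],[-0.3,0,0,0,0,0,-0.4],[-0.2,0,0,0,0,0,-0.4],[-0.1,0,0,0,0,0,-0.4],[-0.1,0,0,0,0,0,-0.4]]])

```text
time: 14.1
tool_pos: [0.6236, 0.0561, 0.0855]
tcp_rot: [-2.245, -2.193, -0.009]
wrist_force: [-1.4, 23.6, 4.9]
width: 0.302
grip_force: 11.9
```

Wall contact (24 N). I'll back off, rise and check.

Emit:
jog_arm(increments=[[[1,0,0,0,0,0,-0.4],[0,0,-1,0,0,0,-0.4],[0,0,-1,0,0,0,-0.4],[0,0,-1,0,0,0,-0.4],[0,0,-1,0,0,0,-0.4]]])

```text
time: 14.52
tool_pos: [0.623, 0.0832, 0.2049]
tcp_rot: [-2.243, -2.199, 0.003]
wrist_force: [0.3, -0.1, -0.1]
width: 0.301
grip_force: 0.0
```

Emit:
jog_arm(increments=[[[0.5,-1,-1,0,0,0,-1],[0,-1,-1,0,0,0,-1],[0,0,0,0,0,0,-1],[0,0,0,0,0,0,-1],[0,0,0,0,0,0,-1]]])

```text
time: 14.93
tool_pos: [0.5666, 0.0982, 0.2612]
tcp_rot: [2.243, 2.199, -0.0]
wrist_force: [0.4, -0.4, -0.6]
width: 0.003
grip_force: 0.0
```

```bash
python3 -c "
from m import *; meas('pics/w5.png')
im,d=viewer.read_camera('scene'); a=cv2.resize(im[220:380,220:460],None,fx=2.2,fy=2.2,interpolation=cv2.INTER_CUBIC)
b=cv2.imread('pics/w5.png')[200:,150:500]; b=cv2.resize(b,None,fx=.75,fy=.75)
c=np.zeros((600,800,3),np.uint8); c[:a.shape[0],:a.shape[1]]=a; c[360:360+b.shape[0],:b.shape[1]]=b; cv2.imwrite('pics/c5.png',c)
"
```

```text
tcp [0.5666 0.0982 0.2612] 14.9333
rack blue 2258 [0.6242 0.0178] [0.0606 0.0876] 89.0 px [384. 294.] z 0.0402
fence 6320 [0.6672 0.095 ] [0.2425 0.0523] 88.8 px [444. 201.] z 0.0282
[(np.float64(-0.04), np.float64(0.672)), (np.float64(-0.01), np.float64(0.6721)), (np.float64(0.02), np.float64(0.6459)), (np.float64(0.05), np.float64(0.6705)), (np.float64(0.08), np.float64(0.6711)), (np.float64(0.11), np.float64(0.6716)), (np.float64(0.14), np.float64(0.6721)), (np.float64(0.17), np.float64(0.6727)), (np.float64(0.2), np.float64(0.6732))] end 0.2161
```

View pics/c5.png

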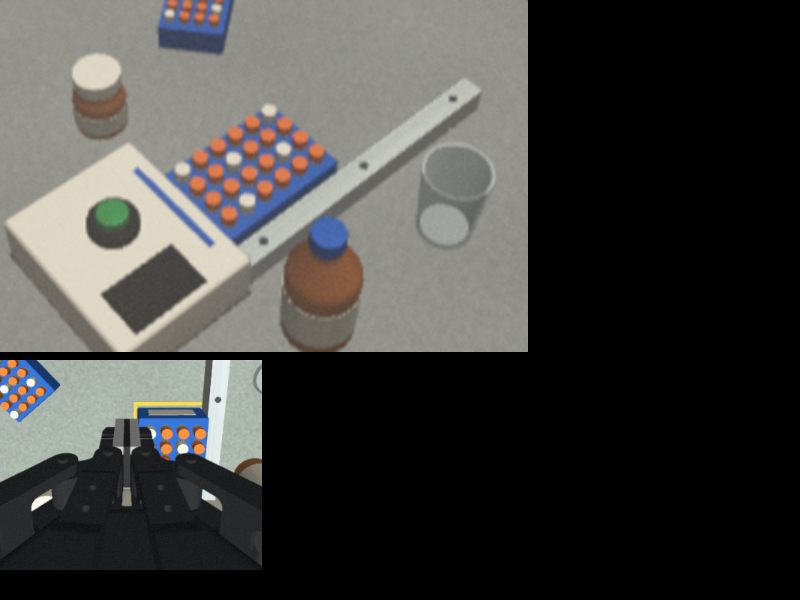

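The rack (255,175 in the crop) sits in the corner inside the yellow mark. It measures about 2 mm off the fence and 1 mm off the wall. To be safe I'll nudge it once more against the fence.

Emit:
jog_arm(increments=[[[-0.75,-0.25,0,0,0,-1,-0.4],[-0.75,-0.25,0,0,0,0,-0.4],[-0.75,-0.25,0,0,0,0,-0.4],[-0.75,-0.25,0,0,0,0,-0.4],[-0.75,-0.25,0,0,0,1,-0.4]]])

```text
time: 15.45
tool_pos: [0.5359, -0.0172, 0.2593]
tcp_rot: [-2.243, -2.196, 0.004]
wrist_force: [0.7, 0.9, -0.0]
width: 0.305
grip_force: 0.0
```

Emit:
jog_arm(increments=[[[0,0,0,0,0,-1,-0.4],[0,0,0,0,0,-1,-0.4],[0,0,0,0,0,-1,-0.4],[0,0,0,0,0,-1,-0.4],[0,0,0,0,0,-1,-0.4]]])

```text
time: 15.87
tool_pos: [0.5363, -0.0166, 0.2593]
tcp_rot: [-1.59, -2.705, 0.003]
wrist_force: [-0.4, 0.0, 0.4]
width: 0.299
grip_force: 0.0
```

Emit:
jog_arm(increments=[[[0,0,0,0,0,-1,-0.4],[0,0,0,0,0,-1,-0.4],[0,0,0,0,0,-1,-0.4],[0,0,0,0,0,-1,-0.4],[0,0,0,0,0,-1,-0.4]]])

```text
time: 16.28
tool_pos: [0.5363, -0.0164, 0.2592]
tcp_rot: [-0.835, -3.025, 0.001]
wrist_force: [0.3, -0.1, 0.5]
width: 0.302
grip_force: 0.0
```

Emit:
jog_arm(increments=[[[0,0,0,0,0,-1,-0.4],[0,0,0,0,0,-1,-0.4],[0,0,0,0,0,-1,-0.4],[0,0,0,0,0,-1,-0.4],[0,0,0,0,0,-1,-0.4]]])

```text
time: 16.7
tool_pos: [0.5363, -0.0164, 0.2592]
tcp_rot: [-0.024, -3.138, -0.0]
wrist_force: [0.0, -0.3, 1.3]
width: 0.302
grip_force: 0.0
```

Emit:
jog_arm(increments=[[[0,0,0,0,0,0,-0.4],[0,0,0,0,0,0,-0.4],[0,0,0,0,0,0,-0.4],[0,0,0,0,0,0,-0.4],[0,0,0,0,0,0,-0.4]]])

```text
time: 17.12
tool_pos: [0.5365, -0.016, 0.2613]
tcp_rot: [-0.034, -3.141, 0.0]
wrist_force: [-1.1, 0.0, 0.6]
width: 0.304
grip_force: 0.0
```

```bash
python3 -c "
from m import *; meas('pics/w6.png')
s=read_state(); R=Ro.from_rotvec(s['tcp_rot']).as_matrix(); print(np.degrees(np.arctan2(R[1,1],R[0,1])),R[:,2].round(3),s['width'])"
```

```text
tcp [ 0.5365 -0.016   0.2613] 17.1167
rack blue 3720 [ 0.6227 -0.0177] [0.1295 0.0877] 88.9 px [316. 293.] z 0.0401
fence 919 [0.683  0.1841] [0.0636 0.0229] 88.1 px [521. 352.] z 0.028
[(np.float64(0.14), np.float64(0.6715)), (np.float64(0.17), np.float64(0.6724)), (np.float64(0.2), np.float64(0.6729))] end 0.2157
button 975 [ 0.6041 -0.1496] [0.0281 0.0358] 45.1 px [164. 309.] z 0.0768
housing 13053 [ 0.6043 -0.1471] [0.1303 0.1355] 89.3 px [165. 279.] z 0.0552
wall [(np.float64(0.54), np.float64(-0.0833)), (np.float64(0.56), np.float64(-0.0838)), (np.float64(0.58), np.float64(-0.0833)), (np.float64(0.6), np.float64(-0.0837)), (np.float64(0.62), np.float64(-0.0933)), (np.float64(0.64), np.float64(-0.1667)), (np.float64(0.66), np.float64(-0.1987))]
88.79717273776866 [-0. -0. -1.] 0.3008607812001456
```

Emit:
jog_arm(increments=[[[0,0,1,0,0,0,-0.4],[0,0,1,0,0,0,-0.4],[0,0,1,0,0,0,-0.4],[0,0,1,0,0,0,-0.4],[0,0,1,0,0,0,-0.4]]])

```text
time: 17.58
tool_pos: [0.5366, -0.0159, 0.1107]
tcp_rot: [0.032, 3.14, -0.0]
wrist_force: [0.5, 0.3, -0.3]
width: 0.302
grip_force: 0.0
```

Emit:
jog_arm(increments=[[[0,0,0.9,0,0,0,-0.4],[-0.2,0,0,0,0,0,-0.4],[-0.2,0,0,0,0,0,-0.4],[-0.2,0,0,0,0,0,-0.4],[-0.2,0,0,0,0,0,-0.4]]])

```text
time: 18.0
tool_pos: [0.5635, -0.0166, 0.0872]
tcp_rot: [0.032, 3.136, -0.0]
wrist_force: [-0.1, 0.5, -0.1]
width: 0.3
grip_force: 0.0
```

Emit:
jog_arm(increments=[[[-0.1,0,0,0,0,0,-0.4],[-0.1,0,0,0,0,0,-0.4],[-0.1,0,0,0,0,0,-0.4],[-0.1,0,0,0,0,0,-0.4],[0,0,0,0,0,0,-0.4]]])

```text
time: 18.42
tool_pos: [0.5697, -0.0165, 0.0843]
tcp_rot: [-0.031, -3.134, -0.001]
wrist_force: [-8.6, 0.7, 4.9]
width: 0.298
grip_force: 4.2
```

Firmly seated: same contact position as the earlier 15 N push, at 9 N. On to the button with the fingers shut.

Emit:
jog_arm(increments=[[[1,0,0,0,0,0,-0.4],[0,0,-1,0,0,0,-0.4],[0,0,-1,0,0,0,-0.4],[0,0,-1,0,0,0,-1],[0,0,-1,0,0,0,-1]]])

```text
time: 18.83
tool_pos: [0.5421, -0.016, 0.2061]
tcp_rot: [0.032, 3.141, -0.0]
wrist_force: [0.9, 0.3, -0.5]
width: 0.028
grip_force: 0.0
```

Emit:
jog_arm(increments=[[[-0.4,-0.9,0,0,0,0,-1],[-0.4,-0.9,0,0,0,0,-1],[-0.4,-0.9,0,0,0,0,-1],[-0.4,-0.9,0,0,0,0,-1],[-0.4,-0.9,0,0,0,0,-1]]])

```text
time: 19.25
tool_pos: [0.6004, -0.1535, 0.2054]
tcp_rot: [0.031, 3.14, -0.001]
wrist_force: [0.3, 0.5, 0.2]
width: 0.003
grip_force: 0.0
```

```bash
python3 - <<'E'
from h import *
s=read_state(); print(s['tool_pos'],s['width'])
im,d=viewer.read_camera('scene'); a=cv2.resize(im[210:380,200:430],None,fx=2.4,fy=2.4,interpolation=cv2.INTER_CUBIC); cv2.imwrite('pics/s7.png',a)
P=cloud('scene',im,d); h=hsv(im); z=P[...,2]
m=(h[...,0]>45)&(h[...,0]<85)&(h[...,1]>90)&(z>.06)&(np.hypot(P[...,0]-.6,P[...,1]+.15)<.05); print(m.sum(), P[m].mean(0) if m.any() else '')
E
```

```text
[ 0.60037169 -0.15352852  0.2054178 ] 0.002790282192200858
134 [ 0.60145929 -0.15076719  0.07782019]
```

View pics/s7.png

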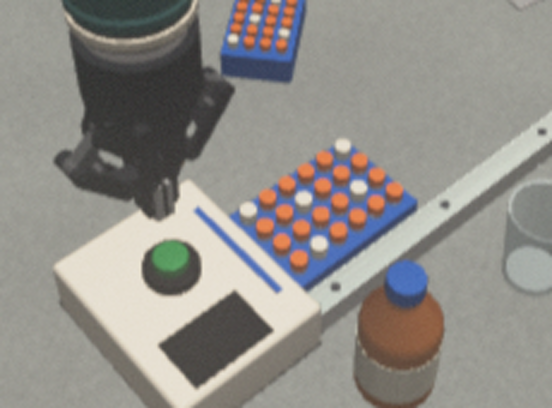

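The fingertips (155,205) are above and in line with the button (170,255), and the rack is snug in the corner. Pressing now.

Emit:
jog_arm(increments=[[[0,0.1,1,0,0,0,-1],[0,0,0.6,0,0,0,-1],[0,0,0.2,0,0,0,-1],[0,0,0.1,0,0,0,-1],[0,0,0,0,0,0,-1]]])

```text
time: 19.72
tool_pos: [0.5994, -0.1491, 0.1477]
tcp_rot: [-0.031, -3.14, -0.0]
wrist_force: [-1.5, 0.5, 2.2]
width: 0.003
grip_force: 1.2
```

Emit:
jog_arm(increments=[[[0,0,0.05,0,0,0,-1],[0,0,0.05,0,0,0,-1],[0,0,0.05,0,0,0,-1],[0,0,0,0,0,0,-1],[0,0,0,0,0,0,-1]]])

```text
time: 20.13
tool_pos: [0.6007, -0.1493, 0.1443]
tcp_rot: [0.031, 3.139, -0.001]
wrist_force: [-0.3, 0.7, 4.0]
width: -0.002
grip_force: 2.2
```

Emit:
jog_arm(increments=[[[0,0,0.05,0,0,0,-1],[0,0,0.05,0,0,0,-1],[0,0,0.05,0,0,0,-1],[0,0,0,0,0,0,-1],[0,0,0,0,0,0,-1]]])

```text
time: 20.55
tool_pos: [0.6009, -0.1493, 0.1433]
tcp_rot: [0.031, 3.139, -0.001]
wrist_force: [-9.3, 3.4, 25.0]
width: 0.002
grip_force: 12.3
```

Bottomed out at 25 N, so the button is fully down. I'll release it and check.

Emit:
jog_arm(increments=[[[0,0,-0.5,0,0,0,-1],[0,0,-1,0,0,0,-1],[0,0,-1,0,0,0,-1],[0,0,-1,0,0,0,-1],[0,0,-1,0,0,0,-1]]])

```text
time: 20.97
tool_pos: [0.5994, -0.1492, 0.2742]
tcp_rot: [-0.031, -3.141, -0.0]
wrist_force: [-0.3, 0.6, -0.4]
width: 0.001
grip_force: 0.0
```

Emit:
jog_arm(increments=[[[1,1,0,0,0,0,-1],[1,1,0,0,0,0,-1],[0,1,0,0,0,0,-1],[0,1,0,0,0,0,-1],[0,0,0,0,0,0,-1]]])

```text
time: 21.38
tool_pos: [0.5424, -0.0251, 0.2733]
tcp_rot: [0.027, 3.141, 0.004]
wrist_force: [0.4, 0.3, -0.5]
width: -0.004
grip_force: 0.0
```

```bash
python3 -c "
from m import *; meas('pics/w8.png')
im,d=viewer.read_camera('scene'); P=cloud('scene',im,d); h=hsv(im); z=P[...,2]
m=(h[...,0]>45)&(h[...,0]<85)&(h[...,1]>90)&(z>.06)&(np.hypot(P[...,0]-.6,P[...,1]+.15)<.05); print(m.sum(), P[m].mean(0))
print(read_state()['wrist_force'])"
```

```text
tcp [ 0.5424 -0.0251  0.2733] 21.3833
rack blue 3534 [ 0.6198 -0.0176] [0.1298 0.0798] 89.3 px [327. 280.] z 0.0402
fence 1933 [0.6826 0.153 ] [0.1259 0.0231] 89.1 px [495. 341.] z 0.0281
[(np.float64(0.08), np.float64(0.6707)), (np.float64(0.11), np.float64(0.6714)), (np.float64(0.14), np.float64(0.6719)), (np.float64(0.17), np.float64(0.6724)), (np.float64(0.2), np.float64(0.6728))] end 0.2159
button 898 [ 0.6039 -0.1486] [0.0274 0.0337] 57.1 px [178. 296.] z 0.0769
housing 13802 [ 0.6138 -0.1475] [0.1296 0.1547] 88.9 px [181. 274.] z 0.0552
wall [(np.float64(0.54), np.float64(-0.0835)), (np.float64(0.56), np.float64(-0.0839)), (np.float64(0.58), np.float64(-0.0834)), (np.float64(0.6), np.float64(-0.0837)), (np.float64(0.62), np.float64(-0.0845)), (np.float64(0.64), np.float64(-0.0843)), (np.float64(0.66), np.float64(-0.1941)), (np.float64(0.68), np.float64(-0.1968))]
132 [ 0.60126252 -0.15069184  0.07783672]
[-0.41256412  0.41964037 -0.2746451 ]
```

The rack is home (near side at x = 0.580, end on the wall), the button is back up at 0.078 and the arm is clear, so I'm handing in.

```bash
python3 -c "
from workcell import bot; print(bot.finish_job())"
```

```text
the job is handed in; nothing more can be done
None
```

I pushed the blue rack home against the fence and the white wall, pressed the green button fully down and saw it come back up, then handed the job in at about 21 s with the arm clear; the judge gave no verdict.

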